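Lay down the empty bottles in the pantry tray

TASK

In the blue bottle tray, tip over the two empty see-through bottles with the red caps by pushing them with the fingertips, so that each ends lying flat in its lane with its cap towards the free end of the lane. Push only: do not lift or carry the bottles. Leave the full yellow oil bottle standing where it is, and do not disturb the other things on the shelf.

Things in the scene. Friction and masses are not known exactly. Their poses are not given: they have to be found in the camera images.
- tray: Fixed blue plastic tray with three lanes along its y axis. 252 (x) by 320 mm (y); floor, walls and dividers 6 mm thick, wall tops 25 mm above the shelf. Lane middles at x = -82, 0, +82 mm, lanes 76 mm wide, 308 mm long. Two 4 mm ribs per lane floor, 34 mm apart, y -145 to +45 mm, stop a lying bottle rolling. Origin: centre of underside. Bottles stand near the +y end; the -y end is free.
- empty_a: EMPTY see-through pale plastic bottle, red cap, white band, 25 to 50 g; a push high on its straight side tips it. 190 mm tall, 64 mm diameter up to 145 mm, then a cone to the 26 mm neck; twist cap 30 mm diameter. Stands on the tray floor (6 mm above the shelf) in the middle (3 mm) of one of the lanes, at tray y = +90 to +120 mm. Origin: centre of underside; z towards the cap.
- empty_b: EMPTY see-through pale plastic bottle, red cap, white band, 25 to 50 g; a push high on its straight side tips it. 190 mm tall, 64 mm diameter up to 145 mm, then a cone to the 26 mm neck; twist cap 30 mm diameter. Stands on the tray floor (6 mm above the shelf) in the middle (3 mm) of one of the lanes, at tray y = +90 to +120 mm. Origin: centre of underside; z towards the cap.
- empty_a_cap (a point): top centre of empty_a's cap, 190 mm from its underside
- empty_b_cap (a point): top centre of empty_b's cap, 190 mm from its underside
- empty_a_mid (a point): point on empty_a's axis, 95 mm from its underside
- empty_b_mid (a point): point on empty_b's axis, 95 mm from its underside
- full_oil: FULL bottle of cooking oil, opaque golden yellow, green band, yellow cap, about 0.5 kg; to be left standing. 190 mm tall, 64 mm diameter up to 145 mm, then a cone to the 26 mm neck; twist cap 30 mm diameter. Stands on the tray floor (6 mm above the shelf) in the middle (3 mm) of one of the lanes, at tray y = +90 to +120 mm. Origin: centre of underside; z towards the cap.
- gourd: Brown ceramic mate gourd, open cup, 78 mm diameter, 75 mm tall, loose, on the shelf beyond the tray's -y end. Origin: centre of underside.
- bombilla: Stainless steel bombilla (drinking straw), 185 mm long, 11 mm high, lying loose on the shelf beyond the tray's -y end along its own x. Origin: under its middle.
- tea_tin: Round aluminium tea tin with green band, 87 mm diameter, 107 mm tall, loose, on the shelf beyond the tray's -y end. Origin: centre of underside.
- sugar_jar: Small glass sugar jar with closed steel lid, 68 mm diameter, 88 mm tall, loose, on the shelf beyond the tray's +y end, behind the bottles. Origin: centre of underside.
- mug: White mug, 76 mm diameter, 85 mm tall, handle at its +y, loose, on the shelf beyond the tray's +y end. Origin: centre of underside.
Things that resemble listed ones, but are neither listed nor needed, are in the scene too. What is shaped like the empty_b but pink or purple is not meant.

How it is judged:
At the end, for the whole second after the job is handed in: Both empties lie at rest on the tray floor (tilted over 80 degrees, middle under 50 mm above the shelf, at tray |x| < 130, y -100 to +80 mm), caps at tray y below -50 mm; oil bottle upright (under 0.1 rad); oil bottle, gourd, bombilla, tin, jar and mug within 20 mm of their starts (angle between each of empty_a, empty_b's own z axis and vertical above 1.4 rad and z of each of empty_a_mid, empty_b_mid in the frame of tray below 0.05 m and x of empty_a_mid in the frame of tray between -0.13 and 0.13 m and y of empty_a_mid in the frame of tray between -0.1 and 0.08 m and y of each of empty_a_cap, empty_b_cap in the frame of tray below -0.05 m and linear speed of each of empty_a, empty_b below 0.02 m/s and x of empty_b_mid in the frame of tray between -0.13 and 0.13 m and y of empty_b_mid in the frame of tray between -0.1 and 0.08 m and angle between full_oil's own z axis and vertical below 0.1 rad and distance of each of full_oil, gourd, bombilla, tea_tin, sugar_jar, mug from where it was at the start of the episode below 0.02 m); the robot touches nothing.
It fails at once if an empty bottle (empty_a) was lifted or carried (height (world z) of empty_a above 0.065 m or height (world z) of empty_a_mid above 0.135 m).
It fails at once if an empty bottle (empty_b) was lifted or carried (height (world z) of empty_b above 0.065 m or height (world z) of empty_b_mid above 0.135 m).
It fails at once if the full oil bottle was moved or tipped (distance of full_oil from where it was at the start of the episode above 0.02 m or angle between full_oil's own z axis and vertical above 0.2 rad).
It fails at once if another thing on the shelf was moved by more than 20 mm (distance of any of gourd, bombilla, tea_tin, sugar_jar, mug from where it was at the start of the episode above 0.02 m).
It also fails if it takes over 38 s, if anything falls off the work surface, if the arm or the gripper's body presses on something with over 40 N, if the wrist force passes 120 N, or if a joint passes its speed limit or range.

ROBOT

A 7-joint arm with a two-finger parallel gripper is mounted at the origin on the work surface. World frame = base frame: x ahead of the robot, y to its left, z up, the work surface at z = 0. Lengths are in m, angles in rad, forces in N, time in s.
With the tool pointing down it reaches from about 0.425 to 0.925 m from the base axis. Payload 6.8 kg.
Tool frame: the origin (TCP) lies midway between the tips of the shut fingers; the grasp point (between the pads) lies 19 mm behind it (r.grip_depth is the distance from the TCP to the grasp point, in m); z points along the fingers, y is the line along which they close (so a half turn about z gives the same grasp; the last joint's range is limited). The gripper opens to 85 mm and grips with 20 to 120 N. Pads are 22 mm wide; open, the fingers measure 114 mm over their backs; the gripper's body (76 mm by 85 mm) begins 54 mm behind the grasp point. The pads swing forward as they close: fully open they stand 13 mm farther back than shut.
Start: joints at [1.069, 0.477, 0.022, 1.555, -0.011, 1.109, -0.083], TCP at [0.259, -0.623, 0.231] pointing down, gripper open.
Joint ranges: [-2.96, 2.96], [-0.34, 2.1], [-1.41, 1.46], [0.24, 2.44], [-1.37, 4.51], [0.17, 1.92], [-2.96, 2.96]. Speed limits (rad/s): [2.39, 2.39, 3.14, 3.14, 3.14, 3.14, 3.14].

INTERFACE

Orientations are given as a rotation vector (axis times angle).
In Python, from bench import telemetry, grab_frame, calibration, order, silhouettes, r gives the robot as it stands.
- The arm moves only by the tool apply_moves, never from a script. Its argument "moves" is a list of rows, each a list of 7 numbers: the turn, a rotation vector about the tool's x, y, z scaled (see below), then the shift along the tool's x, y, z scaled (see below), then the opening, from -1 (shut) to 1 (fully open). A call has exactly 8 rows; each row shifts and turns the commanded pose from where the row before left it, along the tool's axes as they then stand; what a row does not reach is not made up. The controller multiplies each number of a shift by 1000 mm and each number of a turn by 6 degrees. A row lasts 1/12 s, in which the tool goes at most 41.7 mm and 7.16 degrees, less where a joint would pass 70% of its speed; a pose out of reach is approached as far as the arm can. A call with a number of a shift or a turn outside -1 to 1 is refused whole. A call with a gripper value outside its range is refused whole. The fingers move at their own pace and stop on an object; "grip_force" is the grip in N (left out, the last holds). Time passes only in rows, so rows that do not move let the fingers close, or fill a call up. It gives the time, the measured TCP pose, the force, the opening and the grip force at its end, in the units of the state.
- telemetry.get_obs(): the state, without advancing time (a new reading comes with each control period).
- grab_frame(name): name is "scene" or "top" or "wrist"; returns the picture (420x560x3 uint8, blue, green, red); there is no depth.
- calibration(name): a dict with "fx", "fy", "cx", "cy" (pixels), "world_from_camera" (4x4, takes a point from camera to world coordinates); the wrist camera has in their place "mount" (4x4, takes a point from camera to tool coordinates, whose origin is the TCP and whose axes are the flange's). Camera axes: x right, y down, z forward; pixel columns grow to the right and rows downward; lengths in m; the calibration is good to about 2 mm. A picture is of the moment at which its call begins: read the wrist's pose just before it. calibration takes no time and is no camera call.
- order.hand_in(): hands the job in; it is judged then, once.
Trained networks look in the newest picture that a camera, given by its name, has taken for a name from the list of things; names that differ only in an ending like _2 or _b are one class to them, and where a whole thing is asked for, a point or a joint stands for the part that bears it (a point fixed in the world has none). Each returns a list of dicts, best first, with "p" (0 to 1); they miss things now and then, are a little off and sometimes report something else, mostly with a low value. They report only what shows in the picture. A call takes as long as a camera call. They do not tell look-alikes from the thing itself.
- silhouettes(thing, camera): "mask" (420x560 bool, what is visible of it) and "extent" ([centre column, centre row, width, height] in pixels, round what is visible of it).
The state is a dict: "clock": time; "joints": joint angles; "qvel": joint speeds; "tau": joint torques, N m; "tcp_pos": TCP position; "orientation": TCP orientation; "contact_force": force on the tool from outside, world axes, zero at the start; "moment": the same for the moment, N m; "grip_width": finger opening in m; "gripper_force": force on a finger pad.
Only numpy, scipy, OpenCV 4.12 (cv2) and the standard library are available. Lean on these libraries where they do the work, as an engineer would, in place of code of your own. Each camera call takes 0.05 s, during which the arm holds its last target. There are 200 camera calls.

## Working session

There is one attempt and no reset: what is moved stays moved. The work goes in short steps, Python scripts to look and compute and a tool call to move; the robot and the scene stay as the last step left them, time stands still between calls to the robot, and variables do not carry over. Pictures are saved under pics/ and viewed, at most 10 in all, crops included, and the job is handed in when it is done.

Besides the shell and the picture viewer there is one more tool, called after "Request:" by a JSON object that holds its "name" and its "arguments". apply_moves: Moves the arm, as the interface text tells. Its arguments: {"type":"object","properties":{"moves":{"type":"array"},"grip_force":{"type":"number"}},"required":["moves"]}

```bash
mkdir -p pics; python3 - <<'E'
from bench import telemetry, grab_frame, calibration, silhouettes
import cv2,numpy as np
o=telemetry.get_obs();print(o['clock'],o['tcp_pos'],o['orientation'],o['grip_width'])
for c in ['scene','top']:
    im=grab_frame(c);cv2.imwrite(f'pics/{c}0.png',im)
    k=calibration(c);print(c,k['fx'],k['cx'],k['cy'],np.round(k['world_from_camera'],3).tolist())
    for t in ['tray','empty_a','full_oil']:
        for d in silhouettes(t,c): print(t,round(d['p'],2),np.round(d['extent'],1))
E
```

```text
0.0 [ 0.25875224 -0.62279899  0.23034396] [-3.07918290e+00 -6.14271038e-01  7.26263404e-04] 0.08556697019494706
scene 400.5292943471669 282.77476310174313 206.32398596855467 [[0.634, 0.586, -0.505, 1.038], [0.773, -0.478, 0.416, -0.341], [0.002, -0.654, -0.756, 0.8], [0.0, 0.0, 0.0, 1.0]]
tray 0.92 [250.5 265.4 167.6 127.7]
empty_a 0.79 [284.1 150.   23.5  57.2]
empty_a 0.76 [285.2 205.6  31.1  70.2]
empty_a 0.58 [305.4 231.3  30.2  67.3]
empty_a 0.57 [359.9 260.1  44.1  74.7]
empty_a 0.55 [209.6 175.4  36.1  68.9]
full_oil 0.65 [261.2 184.9  24.4  69.3]
top 379.2755732798235 279.5738103759356 214.70045569407952 [[0.023, -0.995, 0.096, 0.513], [-0.999, -0.028, -0.047, 0.059], [0.049, -0.095, -0.994, 0.929], [0.0, 0.0, 0.0, 1.0]]
tray 0.79 [307.1 227.9 142.4 111.4]
tray 0.54 [199.1 230.1  34.7  29.1]
empty_a 0.92 [275.7 189.7  34.6  42.7]
empty_a 0.73 [267.8 223.3  36.6  34.2]
empty_a 0.73 [206.6 296.9  42.3  35.9]
empty_a 0.73 [255.6 129.3  33.1  51.3]
empty_a 0.68 [297.9 317.2  36.1  38.2]
full_oil 0.8 [264.8 264.7  31.1  31.8]
full_oil 0.55 [190.3 168.9  40.6  42.9]
full_oil 0.36 [266.8 223.1  28.8  34.8]
```

View pics/scene0.png

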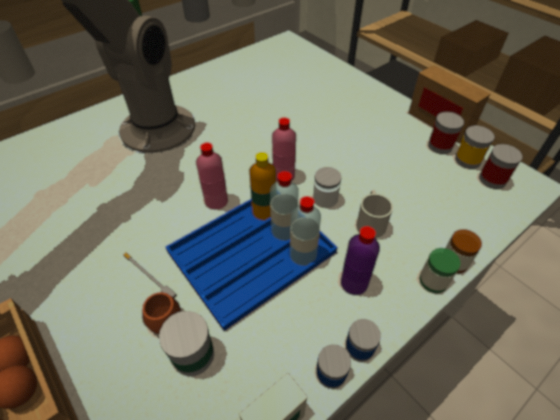

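View pics/top0.png

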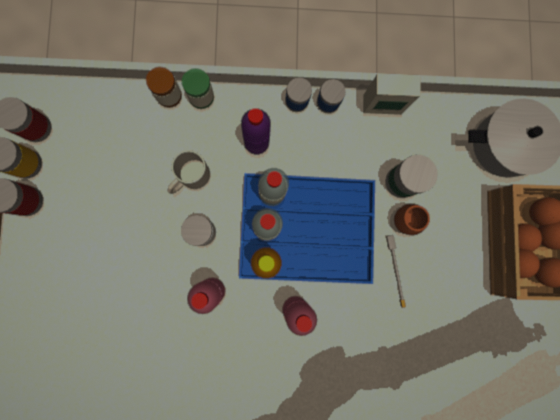

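Candidates, by cap pixel in the top view: clear bottles at (273,180) and (267,221); look-alikes are pink at (201,300) and (303,323), and purple at (256,116). I choose the two clear ones standing in the tray. The oil bottle at (266,264) is in the lane nearest the robot. The jar at (198,230) and mug at (190,170) are behind the bottles.

```bash
cat > h.py <<'E'
import numpy as np
from bench import calibration
def ray(c,u,v):
    k=calibration(c);T=np.array(k['world_from_camera'])
    d=T[:3,:3]@[(u-k['cx'])/k['fx'],(v-k['cy'])/k['fy'],1];return T[:3,3],d
def atz(c,u,v,z):
    p,d=ray(c,u,v);return p+d*(z-p[2])/d[2]
def tri(obs):
    A=np.zeros((3,3));b=np.zeros(3)
    for c,u,v in obs:
        p,d=ray(c,u,v);d=d/np.linalg.norm(d);P=np.eye(3)-np.outer(d,d);A+=P;b+=P@p
    return np.linalg.solve(A,b)
E
python3 - <<'E'
import cv2,numpy as np
from h import *
def caps(f,box,hue):
    im=cv2.imread(f);h=cv2.cvtColor(im,cv2.COLOR_BGR2HSV)
    m=((h[...,0]<8)|(h[...,0]>172))&(h[...,1]>190)&(h[...,2]>120) if hue=='r' else (h[...,0]>22)&(h[...,0]<34)&(h[...,1]>180)&(h[...,2]>150)
    n,l,s,c=cv2.connectedComponentsWithStats(m.astype('u1'))
    return [(c[i],s[i]) for i in range(1,n) if s[i,4]>25]
for hue in 'ry':
  for f in ['scene','top']:
    for c,s in caps(f'pics/{f}0.png',0,hue): print(hue,f,c.round(1),s,atz(f,*c,.194 if f=='top' else .188).round(3))
im=cv2.imread('pics/top0.png');h=cv2.cvtColor(im,cv2.COLOR_BGR2HSV)
m=((h[...,0]>100)&(h[...,0]<125)&(h[...,1]>170)&(h[...,2]>50)).astype('u1')
m[:170]=0;m[:,:230]=0;m[290:]=0;m[:,385:]=0
cs=max(cv2.findContours(m,0,2)[0],key=cv2.contourArea)
q=cv2.approxPolyDP(cv2.convexHull(cs),6,True)[:,0];print(q.tolist());print([atz('top',*p,.025)[:2].round(3).tolist() for p in q])
pts=np.array([atz('top',*p,.025)[:2] for p in cs[:,0]],'f4');print(cv2.minAreaRect(pts))
for n,p,z in [('jar',(198,228),.088),('mug',(193,172),.085)]: print(n,atz('top',*p,z).round(3))
s=cv2.imread('pics/scene0.png')[130:310,180:400];cv2.imwrite('pics/crop.png',cv2.resize(s,None,fx=3,fy=3))
E
```

```text
r scene [284.  121.3] [280 118   9   7  49] [0.416 0.175 0.188]
r scene [206.  146.9] [201 143  11   8  64] [ 0.376 -0.026  0.188]
r scene [284.3 175.6] [278 171  14  10 117] [0.564 0.054 0.188]
r scene [306.9 201.7] [301 197  13  10 105] [0.651 0.042 0.188]
r scene [367.2 232.2] [360 226  15  13 155] [0.783 0.08  0.188]
r top [255.2 115.3] [248 109  15  13 145] [0.782 0.078 0.194]
r top [274.  178.7] [268 172  13  14 147] [0.655 0.037 0.194]
r top [267.2 221.3] [261 215  13  14 141] [0.571 0.048 0.194]
r top [199.1 300.3] [192 293  15  15 173] [0.418 0.173 0.194]
r top [303.6 323.3] [297 316  14  15 163] [ 0.378 -0.026  0.194]
y scene [261.2 156. ] [256 153  11   7  66] [0.482 0.054 0.188]
[[245, 176], [373, 181], [371, 282], [240, 276]]
[[0.692, 0.102], [0.69, -0.211], [0.446, -0.206], [0.454, 0.106]]
((0.5709946155548096, -0.052548304200172424), (0.3145432472229004, 0.24532480537891388), 88.8218994140625)
jar [0.56  0.198 0.088]
mug [0.686 0.215 0.085]
```

View pics/crop.png

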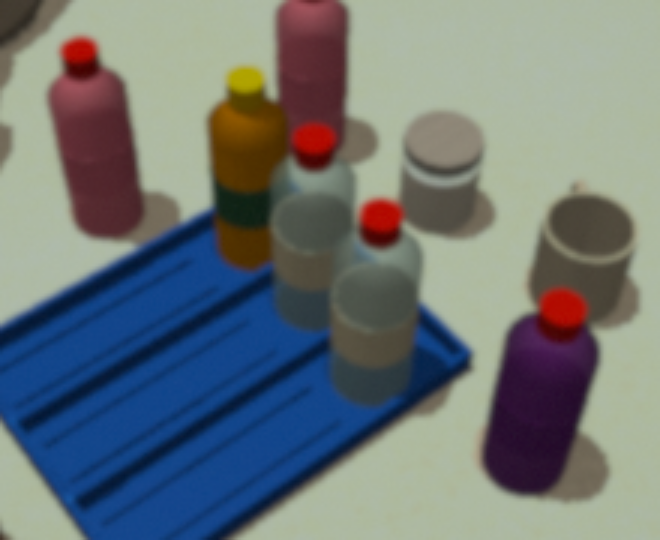

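The crop confirms both chosen bottles are see-through with red caps, in the middle lane (x≈0.571) and the far lane (x≈0.654). The oil bottle stands in the near lane. I'll push with shut fingertips at z≈0.14 along tray -y, with the closing line across the lane. First I lift and turn the tool.

Request:
{"name": "apply_moves", "arguments": {"moves": [[0, 0, -1, 0, 0, -0.04, -1], [0, 0, -1, 0, 0, -0.04, -1], [0, 0, -1, 0, 0, 0, -1], [0, 0, -1, 0, 0, 0, -1], [0, 0, -1, 0, 0, 0, -1], [0, 0, -1, 0, 0, 0, -1], [0, 0, -1, 0, 0, 0, -1], [0, 0, -1, 0, 0, 0, -1]]}}

```text
clock: 1.07
tcp_pos: [0.2589, -0.6233, 0.3113]
orientation: [-2.56, -1.821, 0.0]
contact_force: [0.5, -0.6, -0.4]
grip_width: 0.0
gripper_force: 0.0
```

Request:
{"name": "apply_moves", "arguments": {"moves": [[0, 0, -1, 0, 0, 0, -1], [0, 0, -1, 0, 0, 0, -1], [0, 0, -1, 0, 0, 0, -1], [0, 0, 0, 0.03, 0.015, 0, -1], [0, 0, 0, 0.03, 0.015, 0, -1], [0, 0, 0, 0.03, 0.015, 0, -1], [0, 0, 0, 0.03, 0.015, 0, -1], [0, 0, 0, 0.03, 0.015, 0, -1]]}}

```text
clock: 1.73
tcp_pos: [0.3382, -0.4738, 0.3114]
orientation: [2.249, 2.193, -0.0]
contact_force: [0.1, 0.8, -0.2]
grip_width: -0.0001
gripper_force: 0.0
```

Request:
{"name": "apply_moves", "arguments": {"moves": [[0, 0, 0, 0.037, 0.014, 0, -1], [0, 0, 0, 0.037, 0.014, 0, -1], [0, 0, 0, 0.037, 0.014, 0, -1], [0, 0, 0, 0.037, 0.014, 0, -1], [0, 0, 0, 0.037, 0.014, 0, -1], [0, 0, 0, 0.037, 0.014, 0, -1], [0, 0, 0, 0.037, 0.014, 0, -1], [0, 0, 0, 0.037, 0.014, 0, -1]]}}

```text
clock: 2.4
tcp_pos: [0.4574, -0.1804, 0.3117]
orientation: [2.249, 2.192, -0.0]
contact_force: [0.8, -0.2, 0.7]
grip_width: -0.0002
gripper_force: 0.0
```

Request:
{"name": "apply_moves", "arguments": {"moves": [[0, 0, 0, 0.037, 0.014, 0, -1], [0, 0, 0, 0.037, 0.014, 0, -1], [0, 0, 0, 0.037, 0.014, 0, -1], [0, 0, 0, 0.037, 0.014, 0, -1], [0, 0, 0, 0.037, 0.014, 0, -1], [0, 0, 0, 0.037, 0.014, 0, -1], [0, 0, 0, 0.037, 0.014, 0, -1], [0, 0, 0, 0.037, 0.014, 0, -1]]}}

```text
clock: 3.07
tcp_pos: [0.577, 0.1125, 0.3115]
orientation: [2.249, 2.192, 0.0]
contact_force: [0.5, -0.1, -0.8]
grip_width: 0.0002
gripper_force: 0.0
```

Request:
{"name": "apply_moves", "arguments": {"moves": [[0, 0, 0, 0.014, -0.004, 0, -1], [0, 0, 0, 0, 0, 0.035, -1], [0, 0, 0, 0, 0, 0.035, -1], [0, 0, 0, 0, 0, 0.035, -1], [0, 0, 0, 0, 0, 0.035, -1], [0, 0, 0, 0, 0, 0.031, -1], [0, 0, 0, 0, 0, 0, -1], [0, 0, 0, -0.01, 0, 0, -1]]}}

```text
clock: 3.73
tcp_pos: [0.5716, 0.1169, 0.1398]
orientation: [-2.244, -2.195, 0.002]
contact_force: [-0.6, 1.5, 0.3]
grip_width: -0.0001
gripper_force: 0.0
```

Request:
{"name": "apply_moves", "arguments": {"moves": [[0, 0, 0, -0.008, 0, 0, -1], [0, 0, 0, -0.008, 0, 0, -1], [0, 0, 0, -0.008, 0, 0, -1], [0, 0, 0, -0.008, 0, 0, -1], [0, 0, 0, -0.008, 0, 0, -1], [0, 0, 0, -0.008, 0, 0, -1], [0, 0, 0, -0.008, 0, 0, -1], [0, 0, 0, -0.008, 0, 0, -1]]}}

```text
clock: 4.4
tcp_pos: [0.571, 0.0501, 0.1404]
orientation: [2.249, 2.193, 0.0]
contact_force: [-0.9, 0.8, -0.8]
grip_width: 0.0002
gripper_force: 0.0
```

```bash
python3 - <<'E'
from bench import grab_frame
import cv2
s=grab_frame('scene');cv2.imwrite('pics/s1.png',cv2.resize(s[90:340,150:420],None,fx=2,fy=2))
E
```

```text
(no output)
```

View pics/s1.png

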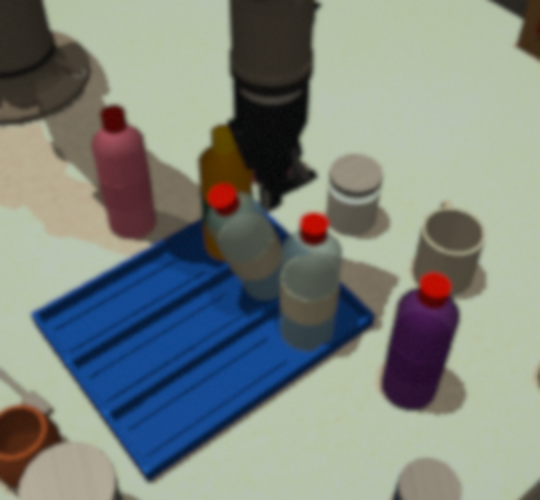

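The middle bottle is tilting along its lane (cap at crop pixel (222,198)); the far bottle and the oil bottle still stand. I keep pushing.

Request:
{"name": "apply_moves", "arguments": {"moves": [[0, 0, 0, -0.007, 0, 0, -1], [0, 0, 0, -0.007, 0, 0, -1], [0, 0, 0, -0.007, 0, 0, -1], [0, 0, 0, -0.007, 0, 0, -1], [0, 0, 0, -0.007, 0, 0, -1], [0, 0, 0, 0, 0, 0, -1], [0, 0, 0, 0, 0, 0, -1], [0, 0, 0, 0, 0, 0, -1]]}}

```text
clock: 5.12
tcp_pos: [0.5702, 0.0164, 0.1404]
orientation: [-2.249, -2.194, -0.001]
contact_force: [0.3, 0.2, 0.4]
grip_width: -0.0001
gripper_force: 0.0
```

Request:
{"name": "apply_moves", "arguments": {"moves": [[0, 0, 0, 0, 0, -0.04, -1], [0, 0, 0, 0, 0, -0.04, -1], [0, 0, 0, 0, 0, -0.04, -1], [0, 0, 0, 0, 0, -0.03, -1], [0, 0, 0, 0.037, 0.01, 0, -1], [0, 0, 0, 0.037, 0.01, 0, -1], [0, 0, 0, 0.037, 0.01, 0, -1], [0, 0, 0, 0, 0, 0, -1]]}}

```text
clock: 5.78
tcp_pos: [0.6024, 0.1367, 0.2911]
orientation: [-2.234, -2.203, -0.009]
contact_force: [-1.4, 0.6, -0.1]
grip_width: -0.0002
gripper_force: 0.0
```

```bash
python3 - <<'E'
from bench import grab_frame
import cv2
s=grab_frame('scene');cv2.imwrite('pics/s2.png',cv2.resize(s[90:340,150:420],None,fx=2,fy=2))
E
```

```text
(no output)
```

View pics/s2.png

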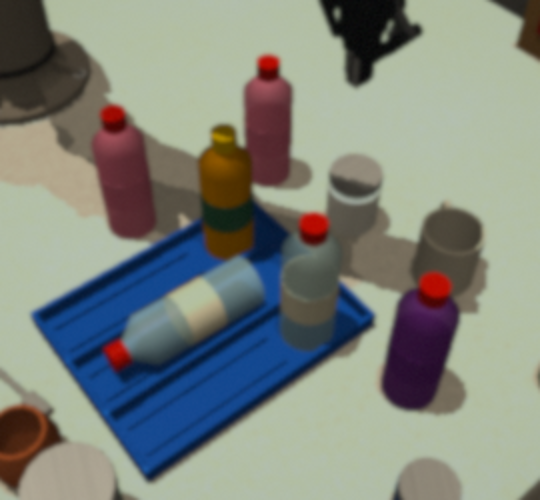

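The middle bottle lies flat in its lane, cap at crop pixel (118,353) towards the free end. Everything else is unmoved. Next is the far bottle.

Request:
{"name": "apply_moves", "arguments": {"moves": [[0, 0, 0, 0, 0.03, 0, -1], [0, 0, 0, 0, 0.024, 0, -1], [0, 0, 0, 0, 0, 0, -1], [0, 0, 0, 0, 0, 0, -1], [0, 0, 0, 0, 0, 0, -1], [0, 0, 0, 0, 0, 0, -1], [0, 0, 0, 0, 0, 0, -1], [0, 0, 0, 0, 0, 0, -1]]}}

```text
clock: 6.5
tcp_pos: [0.6564, 0.1249, 0.2907]
orientation: [2.248, 2.193, 0.0]
contact_force: [0.6, 0.4, 0.8]
grip_width: 0.0
gripper_force: 0.0
```

Request:
{"name": "apply_moves", "arguments": {"moves": [[0, 0, 0, 0, 0, 0.035, -1], [0, 0, 0, 0, 0, 0.035, -1], [0, 0, 0, 0, 0, 0.035, -1], [0, 0, 0, 0, 0, 0.035, -1], [0, 0, 0, 0, 0, 0.01, -1], [0, 0, 0, -0.01, 0, 0, -1], [0, 0, 0, -0.01, 0, 0, -1], [0, 0, 0, -0.01, 0, 0, -1]]}}

```text
clock: 7.17
tcp_pos: [0.6578, 0.094, 0.143]
orientation: [2.248, 2.191, 0.005]
contact_force: [0.4, -0.6, 0.8]
grip_width: -0.0
gripper_force: 0.0
```

Request:
{"name": "apply_moves", "arguments": {"moves": [[0, 0, 0, -0.008, 0, 0, -1], [0, 0, 0, -0.008, 0, 0, -1], [0, 0, 0, -0.008, 0, 0, -1], [0, 0, 0, -0.008, 0, 0, -1], [0, 0, 0, -0.008, 0, 0, -1], [0, 0, 0, -0.007, 0, 0, -1], [0, 0, 0, -0.007, 0, 0, -1], [0, 0, 0, -0.007, 0, 0, -1]]}}

```text
clock: 7.83
tcp_pos: [0.6545, 0.0333, 0.1403]
orientation: [-2.249, -2.193, 0.0]
contact_force: [0.4, 0.6, -0.4]
grip_width: 0.0001
gripper_force: 0.0
```

Request:
{"name": "apply_moves", "arguments": {"moves": [[0, 0, 0, -0.007, 0, 0, -1], [0, 0, 0, -0.007, 0, 0, -1], [0, 0, 0, -0.007, 0, 0, -1], [0, 0, 0, -0.005, 0, 0, -1], [0, 0, 0, 0, 0, 0, -1], [0, 0, 0, 0, 0, 0, -1], [0, 0, 0, 0, 0, 0, -1], [0, 0, 0, 0, 0, 0, -1]]}}

```text
clock: 8.5
tcp_pos: [0.654, 0.0087, 0.1404]
orientation: [-2.248, -2.194, -0.001]
contact_force: [0.1, 0.9, -0.8]
grip_width: -0.0001
gripper_force: 0.0
```

Request:
{"name": "apply_moves", "arguments": {"moves": [[0, 0, 0, 0, 0, -0.04, -1], [0, 0, 0, 0, 0, -0.04, -1], [0, 0, 0, 0, 0, -0.04, -1], [0, 0, 0, 0, 0, -0.03, -1], [0, 0, 0, 0.037, 0, 0, -1], [0, 0, 0, 0.037, 0, 0, -1], [0, 0, 0, 0.037, 0, 0, -1], [0, 0, 0, 0, 0, 0, -1]]}}

```text
clock: 9.17
tcp_pos: [0.6546, 0.1303, 0.2912]
orientation: [-2.232, -2.204, -0.007]
contact_force: [-0.3, 1.3, -0.5]
grip_width: 0.0001
gripper_force: 0.0
```

```bash
python3 - <<'E'
from bench import grab_frame
import cv2
s=grab_frame('scene');cv2.imwrite('pics/s3.png',cv2.resize(s[90:370,120:420],None,fx=2,fy=2))
t=grab_frame('top');cv2.imwrite('pics/t3.png',t)
E
```

```text
(no output)
```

View pics/s3.png

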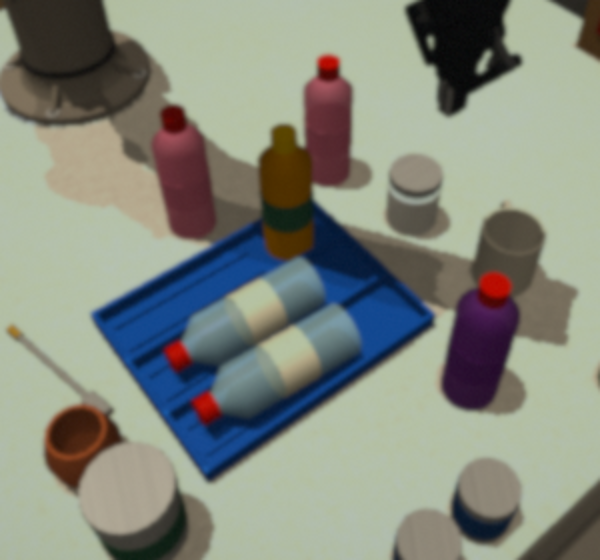

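Both bottles lie in their lanes with caps at crop pixels (177,355) and (207,407). Before handing in, I check the cap positions and that both bottles are at rest.

Request:
{"name": "apply_moves", "arguments": {"moves": [[0, 0, 0, 0, 0, 0, -1], [0, 0, 0, 0, 0, 0, -1], [0, 0, 0, 0, 0, 0, -1], [0, 0, 0, 0, 0, 0, -1], [0, 0, 0, 0, 0, 0, -1], [0, 0, 0, 0, 0, 0, -1], [0, 0, 0, 0, 0, 0, -1], [0, 0, 0, 0, 0, 0, -1]]}}

```text
clock: 9.93
tcp_pos: [0.6568, 0.1188, 0.2903]
orientation: [2.249, 2.193, 0.0]
contact_force: [0.0, -0.6, 0.7]
grip_width: -0.0
gripper_force: 0.0
```

```bash
python3 - <<'E'
from bench import grab_frame
import cv2,numpy as np
from h import *
P={}
a=grab_frame('scene');b=grab_frame('scene');print('diff',np.abs(a.astype(int)-b).mean())
for f,im in [('scene',b),('top',grab_frame('top')),('scene',cv2.imread('pics/scene0.png'))]:
    h=cv2.cvtColor(im,cv2.COLOR_BGR2HSV);m=((h[...,0]<8)|(h[...,0]>172))&(h[...,1]>190)&(h[...,2]>100)
    n,l,s,c=cv2.connectedComponentsWithStats(m.astype('u1'))
    for i in range(1,n):
        if s[i,4]>40: print(f,c[i].round(1),atz(f,*c[i],.042).round(3))
E
```

```text
diff 0.7613874716553288
scene [283.9 121.6] [0.269 0.297 0.042]
scene [367.  232.5] [0.722 0.179 0.042]
scene [207.8 266.7] [ 0.564 -0.164  0.042]
scene [223.1 294.8] [ 0.643 -0.177  0.042]
top [362.4 198. ] [ 0.645 -0.18   0.042]
top [357.3 230.4] [ 0.567 -0.168  0.042]
top [199.3 300.2] [0.399 0.196 0.042]
scene [283.9 121.5] [0.268 0.297 0.042]
scene [206.1 147. ] [0.219 0.049 0.042]
scene [284.4 176. ] [0.452 0.148 0.042]
scene [306.8 202.1] [0.56  0.132 0.042]
scene [367.1 232.4] [0.722 0.179 0.042]
```

The caps sit at tray y ≈ -116 and -128 mm. Both cameras agree at z = 0.042, so the bottles lie flat.

```bash
python3 -c "
from bench import order;print(order.hand_in())"
```

```text
the job is handed in; nothing more can be done
None
```

Both empty bottles were tipped by pushing and lie flat in their lanes with caps towards the free end; in the pictures the oil bottle still stands and nothing else has moved; the job is handed in, with no verdict returned.

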